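# Set up the wig-cap band stretcher and hold its tensioner back

## Task

Get the wig-cap band stretcher ready for a band: with the tensioner arm still at rest, slide the carriage along its rail right up against the steel stop and leave it there. Then take the sprung tensioner arm by its red post, push it back past its ratchet click until the orange pointer stands over the green part of the scale, and finish while still holding it there, so a colleague can slip the band on. Do not disturb the mug, bottle, pin jar or brush standing around.

Things in the scene. Friction and masses are not known exactly. Their poses are not given: they have to be found in the camera images.
- stretcher: fixed stretcher: a brown wooden base plate 260 (x) by 380 (y) by 12 mm, screwed to the bench. Origin at the centre of its underside; z up, y along the rail towards the steel stop, x from the tensioner's side (near the robot) to the rail's side. Beyond the stop is a fixed cork form 49 mm high at (55, 146) mm
- stop (a point): middle of the steel stop's face at the rail's +y end, at (50, 100) mm in the stretcher's frame, 30 mm up; the stop is 50 mm wide, 48 mm high
- green_mid (a point): middle of the green part of the white, green and red scale painted on the base plate, 157 mm from the tensioner's pivot; with the pointer over it the tensioner reads 0.55
- carriage_grip (a point): on the axis of the carriage's upright black round knob, 85 mm above the bench. The knob is 22 mm across, from 56 to 106 mm above the bench, on a round cork form of 80 mm diameter whose top is at 56 mm. It moves with the carriage along the stretcher's y at its x = 50 mm and does not turn
- carriage (a joint): position of the carriage along the rail in m: 0 at the free end (knob at the stretcher's y = -100 mm), growing along its +y, 0.16 when against the steel stop (knob at y = +60 mm). About 2 N of friction; it stays where it is left
- tensioner: the sprung tensioner arm with its post; origin on its vertical pivot axis at bench height, at (-60, 70) mm in the stretcher's frame; z up, y points from the post to the pivot. Hub and spring reach 52 mm up. At tensioner angle q the post stands at pivot + 130 mm * (sin(q - 0.45), -cos(q - 0.45)) in the stretcher's x, y
- tensioner_post (a point): upright red round post at the tensioner arm's end, 20 mm across, from 36 to 100 mm above the bench, rigid with the arm (a flat aluminium bar, top at 36 mm). This point is on its axis, 78 mm up, 130 mm from the pivot axis. An orange pointer reaches on from its foot over the scale
- tensioner_angle (a joint): arm angle in rad: 0 at rest, growing anticlockwise from above as the post is pushed towards the rail (stretcher's +x); end stop 0.72. Spring back to 0: 4 N at the post at rest, 9 N at 0.55. A brass pawl adds up to about 5 N between 0.03 and 0.3, clicks in behind the arm's tail at about 0.36; let go then, the arm falls back only to the click. Pointer over green: 0.45 to 0.65
- mug: white mug, 80 mm across without its handle, 85 mm tall, origin at the centre of its underside; to be left alone
- bottle: red bottle with a white cap, 62 mm across, 150 mm tall, origin at the centre of its underside; to be left alone
- pin_jar: amber glass jar with a steel lid, 56 mm across, 60 mm tall, standing on the corner of the base plate, origin at the centre of its underside; to be left alone
- brush: small brush with a dark wooden handle, 170 mm long, lying on the bench along its own x, origin under its middle; to be left alone

How it is judged:
On the way, in this order (a step that is already met when the one before it is completed fails the run):
1. the carriage is against the stop while the tensioner is still at rest (value of joint carriage above 0.155 m and value of joint tensioner_angle below 0.08 rad), for 0.2 s.
2. the tensioner has been pushed past its click (value of joint tensioner_angle above 0.41 rad), for 0.2 s.
At the end, for the whole second after the job is handed in: Carriage within 5 mm of the stop; the fingers bear on the tensioner arm (over 2 N) and hold it at rest between 0.45 and 0.65 rad, past the click, pointer over the green; bystanders within 30 mm of where they were and not tipped over. The program finishes while holding (value of joint carriage above 0.155 m and value of joint tensioner_angle between 0.45 and 0.65 rad and velocity of joint tensioner_angle between -0.05 and 0.05 rad/s and contact force between the fingers and tensioner above 2 N and distance of each of mug, bottle, pin_jar, brush from where it was at the start of the episode below 0.03 m and angle between each of mug, bottle, pin_jar, brush's own z axis and vertical below 0.4 rad); the arm keeps its last pose, push and grip.
It fails at once if the mug is disturbed (distance of mug from where it was at the start of the episode above 0.03 m or angle between mug's own z axis and vertical above 0.4 rad).
It fails at once if the bottle is disturbed (distance of bottle from where it was at the start of the episode above 0.03 m or angle between bottle's own z axis and vertical above 0.4 rad).
It fails at once if the pin jar is disturbed (distance of pin_jar from where it was at the start of the episode above 0.03 m or angle between pin_jar's own z axis and vertical above 0.4 rad).
It fails at once if the brush is disturbed (distance of brush from where it was at the start of the episode above 0.03 m or angle between brush's own z axis and vertical above 0.4 rad).
It also fails if it takes over 51 s, if anything falls off the work surface, if the arm or the gripper's body presses on something with over 40 N, if the wrist force passes 120 N, or if a joint passes its speed limit or range.

## Robot

A 6-joint arm with a two-finger parallel gripper is mounted at the origin on the work surface. World frame = base frame: x ahead of the robot, y to its left, z up, the work surface at z = 0. Lengths are in m, angles in rad, forces in N, time in s.
With the tool pointing down it reaches from about 0.3 to 0.775 m from the base axis. Payload 14.6 kg.
Tool frame: the origin (TCP) lies at the very end of the fingers, on their centre line; the grasp point (between the pads) lies 19 mm behind it; y points along the fingers, x is the direction in which the jaws open and shut, and the axes are right-handed (so a half turn about y gives the same grasp; the last joint's range is limited). The gripper opens to 94 mm and grips with 3 to 60 N. Pads are 16 mm wide; open, the fingers measure 119 mm over their backs; the gripper's body (75 mm by 177 mm) begins 78 mm behind the grasp point.
Start: joints at [1.141, 0.3, 1.521, -0, 1.321, -0.067], TCP at [0.195, 0.514, 0.205] pointing down, gripper open.
Joint ranges: [-3.03, 3.03], [-0.79, 2.21], [0.23, 2.52], [-1.04, 4.18], [0, 3.07], [-2.55, 2.55]. Speed limits (rad/s): [2.22, 2.22, 2.57, 3.14, 3.14, 3.14].

## Interface

Orientations are given as [roll, pitch, yaw] about the fixed x, y, z axes, in that order (R = Rz(yaw) Ry(pitch) Rx(roll)).
In Python, from station import get_obs, cams, hand_in gives the robot as it stands. The module is installed in compiled form; this text tells all that it offers.
- The arm moves only by the tool step_arm, never from a script. Its argument "plan" is a list of rows, each an object with "grip": the closure, from -1 (fully open) to 1 (shut), so that 0 is half open; "slide": the shift along the tool's x, y, z in m, a list of three; "spin": the turn about the tool's y in degrees. A call has 1 to 20 rows; each row shifts and turns the commanded pose from where the row before left it, along the tool's axes as they then stand; what a row does not reach is not made up. A row lasts 1/12 s, in which the tool goes at most 41.7 mm and 7.16 degrees, less where a joint would pass 70% of its speed; a pose out of reach is approached as far as the arm can. A call is refused whole if a number of a shift passes 0.0417 or a number of a turn 7.16, either way. A call with a gripper value outside its range is refused whole. The fingers move at their own pace and stop on an object; "force" is the grip in N (left out, the last holds). Time passes only in rows, so rows that do not move let the fingers close. It gives the time, the measured TCP pose, the force and the opening at its end, in the units of the state.
- get_obs(): the state, without advancing time (a new reading comes with each control period).
- cams.camera(name): name is "side" or "top" or "wrist"; returns the picture (400x640x3 uint8, blue, green, red); there is no depth.
- cams.calibration(name): a dict with "K" (3x3 intrinsics, pixels), "k1" (the pictures are not rectified: a ray, as slopes to the right and down, at radius r is drawn at 1 + k1 r^2 times it, then the intrinsics apply), "T" (4x4, takes a point from camera to world coordinates). Camera axes: x right, y up, looking along -z (the intrinsics and any distortion apply to the point x, -y, -z); pixel columns grow to the right and rows downward; lengths in m; the calibration is good to about 2 mm. A picture is of the moment at which its call begins: read the wrist's pose just before it. calibration takes no time and is no camera call; for the wrist camera it gives the pose at the moment of the call.
- hand_in(): hands the job in, once; it reports no verdict.
The state is a dict: "time_s": time; "qpos": joint angles; "joint_vel": joint speeds; "tau": joint torques, N m; "ee_pos": TCP position; "eef_rot": TCP orientation; "force": force on the tool from outside, world axes, zero at the start; "moment": the same for the moment, N m; "grip_width": finger opening in m.
Only numpy, scipy, OpenCV 4.12 (cv2) and the standard library are available. Lean on these libraries where they do the work, as an engineer would, in place of code of your own. Each camera call takes 0.05 s, during which the arm holds its last target.

## Working session

There is one attempt and no reset: what is moved stays moved. The work goes in short steps, Python scripts to look and compute and a tool call to move; the robot and the scene stay as the last step left them, time stands still between calls to the robot, and variables do not carry over. Pictures are saved under pics/ and viewed, and the job is handed in when it is done.

Besides the shell and the picture viewer there is one more tool, called by a JSON object that holds its "name" and its "arguments", one argument or row to a line. step_arm: Moves the arm, as the interface text tells. Its arguments: {"type":"object","properties":{"plan":{"type":"array","items":{"type":"object","properties":{"grip":{"type":"number"},"slide":{"type":"array","items":{"type":"number"}},"spin":{"type":"number"}}}},"force":{"type":"number"}},"required":["plan"]}

```bash
mkdir -p pics; python3 - <<'E'
from station import get_obs,cams
import cv2
o=get_obs()
for k in o: print(k,o[k])
for n in ["side","top","wrist"]:
    cv2.imwrite(f"pics/{n}0.png",cams.camera(n)); c=cams.calibration(n); print(n,c)
E
```

```text
time_s 0.0
qpos [ 1.14139743e+00  3.00492134e-01  1.52158047e+00  1.91414887e-05
  1.32068059e+00 -6.66097909e-02]
joint_vel [ 5.44165523e-04 -1.04582231e-03  1.79034189e-03  1.40443982e-04
 -6.06410825e-05 -3.45560542e-04]
tau [ 8.68230163e-04 -5.31795430e+01 -3.52741170e+01  7.08779809e-02
  2.43610900e-02 -6.57323335e-05]
ee_pos [0.1950813  0.51396488 0.20487505]
eef_rot [-1.57070058e+00  1.15673756e-03  1.20800253e+00]
force [ 0.88082339 -0.55382217  0.49118101]
moment [ 0.01229184 -0.00633564 -0.04585391]
grip_width 0.09398141595644754
side {'K': array([[498.78776031,   0.        , 325.0996757 ],
       [  0.        , 498.78776031, 199.81507841],
       [  0.        ,   0.        ,   1.        ]]), 'k1': 0.000284528618012931, 'T': array([[-0.98887399,  0.10565303, -0.10471709,  0.45166464],
       [-0.14855859, -0.73763206,  0.65865719,  0.93624145],
       [-0.00765355,  0.66688558,  0.74512082,  1.12446933],
       [ 0.        ,  0.        ,  0.        ,  1.        ]])}
top {'K': array([[442.13531975,   0.        , 315.99976164],
       [  0.        , 442.13531975, 198.4114818
[... 178 characters left out ...]
714595, -0.00488167,  0.00820342],
       [-0.00521238,  0.04701711,  0.99888048,  1.15156202],
       [ 0.        ,  0.        ,  0.        ,  1.        ]])}
wrist {'K': array([[334.61835056,   0.        , 318.1201262 ],
       [  0.        , 334.61835056, 199.08148598],
       [  0.        ,   0.        ,   1.        ]]), 'k1': -0.07039399574500722, 'T': array([[ 3.55107170e-01, -8.98428962e-01, -2.58310470e-01,
         1.19375193e-01],
       [ 9.34825512e-01,  3.41163370e-01,  9.85333275e-02,
         5.42572849e-01],
       [-3.99124860e-04, -2.76465108e-01,  9.61023873e-01,
         3.84309475e-01],
       [ 0.00000000e+00,  0.00000000e+00,  0.00000000e+00,
         1.00000000e+00]])}
```

View pics/top0.png

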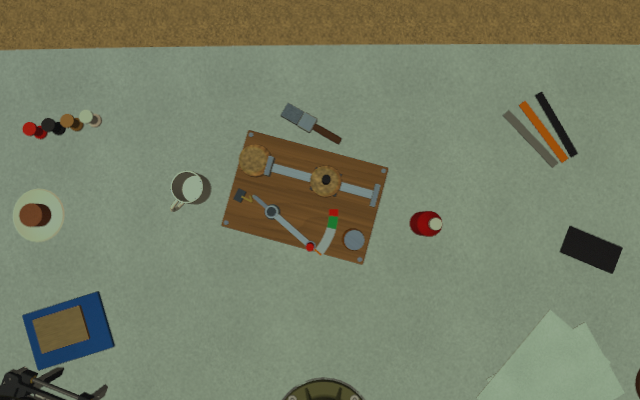

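View pics/side0.png

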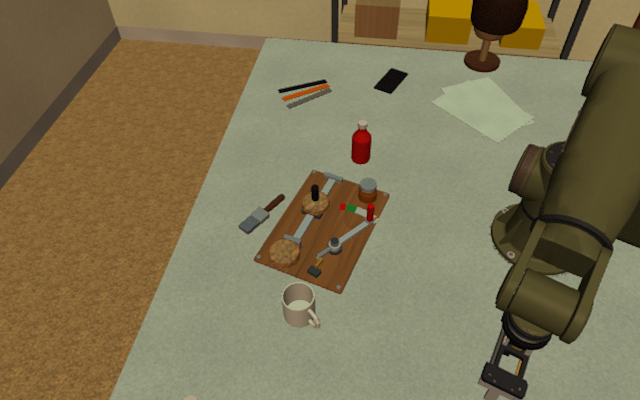

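The top view shows the base plate with corners near (250,132), (386,168), (362,263), (224,225). The stop is at about (268,165), the knob at (326,180), the post at (310,247) and the green part at (333,222). Next I'll measure these.

```bash
cat > h.py <<'E'
import numpy as np,cv2
from station import get_obs,cams
def ray(n,uv,c=None):
    c=c or cams.calibration(n); K=c["K"];k=c["k1"];T=c["T"]
    d=np.array([(uv[0]-K[0,2])/K[0,0],(uv[1]-K[1,2])/K[1,1]]);s=d.copy()
    for _ in range(30): s=d/(1+k*(s@s))
    v=T[:3,:3]@np.array([s[0],-s[1],-1.]); return T[:3,3],v
def plane(n,uv,z,c=None):
    o,v=ray(n,uv,c); return o+v*(z-o[2])/v[2]
def proj(n,p,c=None):
    c=c or cams.calibration(n);K=c["K"];T=c["T"]
    q=T[:3,:3].T@(np.array(p)-T[:3,3]); s=np.array([q[0],-q[1]])/-q[2]; s=s*(1+c["k1"]*(s@s))
    return K[:2,:2]@s+K[:2,2]
def cross(uva,uvb,a="top",b="side"):
    o1,v1=ray(a,uva);o2,v2=ray(b,uvb)
    A=np.stack([v1,-v2],1);t=np.linalg.lstsq(A,o2-o1,rcond=None)[0]
    p,q=o1+v1*t[0],o2+v2*t[1]; return (p+q)/2,np.linalg.norm(p-q)
def blob(m,box=None):
    m=m.astype(np.uint8)
    if box: 
        w=np.zeros_like(m);w[box[1]:box[3],box[0]:box[2]]=1;m=m*w
    n,l,s,c=cv2.connectedComponentsWithStats(m)
    i=1+np.argmax(s[1:,4]); return c[i],s[i],l==i
E
python3 - <<'E'
from h import *
im=cv2.imread("pics/top0.png");hsv=cv2.cvtColor(im,cv2.COLOR_BGR2HSV);H,S,V=[hsv[...,i].astype(int) for i in range(3)]
m=((H<20)&(S>60)); m[:90]=0
m2=np.zeros_like(m);m2[115:280,210:395]=m[115:280,210:395]
m2=cv2.morphologyEx(m2.astype(np.uint8),cv2.MORPH_OPEN,np.ones((3,3)))
c,s,l=blob(m2);print("base",c,s)
cn=max(cv2.findContours(l.astype(np.uint8),0,2)[0],key=cv2.contourArea)
r=cv2.minAreaRect(cv2.convexHull(cn));b=cv2.boxPoints(r);print(b)
P=[plane("top",x,.012) for x in b]
for p in P:print(p.round(4))
print([np.linalg.norm(P[i]-P[i-1]).round(4) for i in range(4)], "ctr",np.mean(P,0))
red=((H<8)|(H>172))&(S>150)&(V>80)
green=(H>45)&(H<80)&(S>150)&(V>50)
for nm,mm,box,z in[("post",red,(295,235,325,260),.1),("green",green,(315,200,350,240),.012),("redscale",red,(320,200,345,220),.012),("knob",V<45,(312,168,340,192),.106)]:
    c,s,l=blob(mm,box);print(nm,c,s,plane("top",c,z).round(4))
ims=cv2.imread("pics/side0.png");hsv=cv2.cvtColor(ims,cv2.COLOR_BGR2HSV);H,S,V=[hsv[...,i].astype(int) for i in range(3)]
red=((H<8)|(H>172))&(S>150)&(V>60)
green=(H>45)&(H<80)&(S>150)&(V>40)
for nm,mm,box,z in[("post",red,(362,195,380,225),.068),("green",green,(343,200,360,220),.012),("knob",V<45,(305,180,325,205),.085)]:
    c,s,l=blob(mm,box);print(nm,c,s,plane("side",c,z).round(4))
cv2.imwrite("pics/topz.png",cv2.resize(im[110:280,160:460],None,fx=2.6,fy=2.6,interpolation=2))
cv2.imwrite("pics/sidez.png",cv2.resize(ims[110:340,220:420],None,fx=2.6,fy=2.6,interpolation=2))
E
```

```text
base [304.81885788 197.09851267] [  224   132   162   131 10892]
[[220.58313 227.27258]
 [247.19977 129.21136]
 [388.29083 167.5075 ]
 [361.6742  265.56873]]
[0.5148 0.2604 0.012 ]
[0.7693 0.1918 0.012 ]
[ 0.6663 -0.1739  0.012 ]
[ 0.4144 -0.1021  0.012 ]
[np.float64(0.3761), np.float64(0.2636), np.float64(0.3799), np.float64(0.262)] ctr [0.59117747 0.04402464 0.012     ]
post [309.52 246.64] [306 243   8   8  50] [0.4691 0.0295 0.1   ]
green [332.20224719 221.85393258] [328 216   9  12  89] [ 0.5268 -0.0275  0.012 ]
redscale [333.06451613 211.9516129 ] [329 209   9   7  62] [ 0.5523 -0.0299  0.012 ]
knob [325.63934426 179.39344262] [322 175   8  10  61] [ 0.6281 -0.0099  0.106 ]
post [369.96551724 211.48275862] [367 203   8  19 116] [0.4701 0.0277 0.068 ]
green [350.46428571 207.71428571] [346 204  10   8  56] [ 0.5293 -0.0268  0.012 ]
knob [314.5 192.5] [311 185   8  16 100] [ 0.6316 -0.0059  0.085 ]
```

View pics/topz.png

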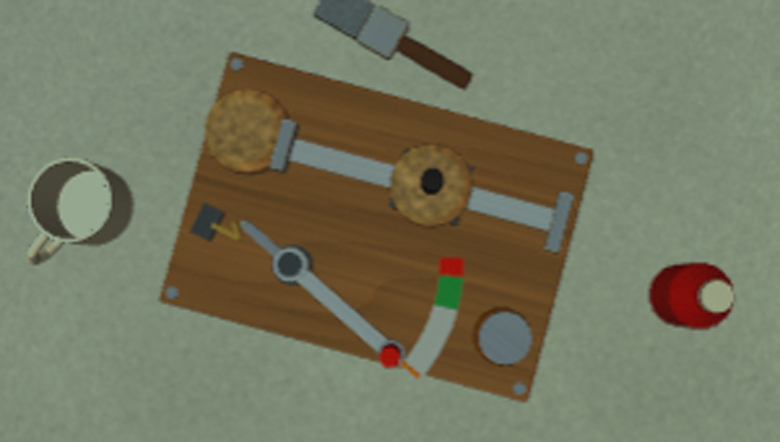

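View pics/sidez.png

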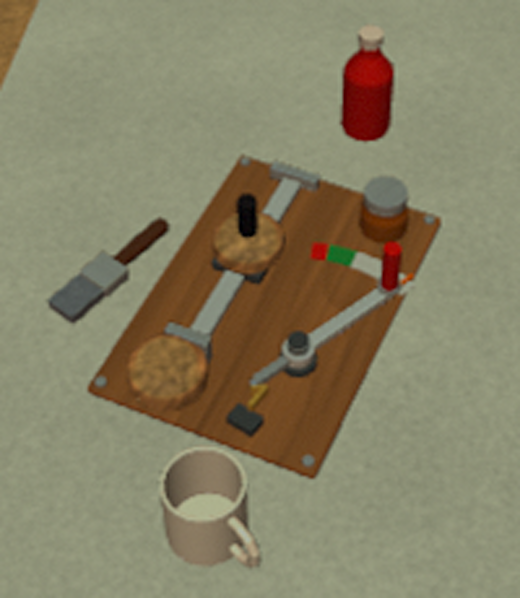

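The views agree: corner spacing is 0.38 × 0.263 m, and the post and knob land where the frame predicts to about 3 mm. The carriage is near 0.06. Next I'll work out the shifts.

```bash
cat >> h.py <<'E'
from scipy.spatial.transform import Rotation as Ro
C=np.array([.5912,.0440]);YAW=-.2760
def S2W(x,y): 
    c,s=np.cos(YAW),np.sin(YAW); return C+np.array([c*x-s*y,s*x+c*y])
def W2S(p):
    c,s=np.cos(YAW),np.sin(YAW); d=np.array(p)[:2]-C; return np.array([c*d[0]+s*d[1],-s*d[0]+c*d[1]])
def delta(goal,yaw=None):
    o=get_obs();R=Ro.from_euler("xyz",o["eef_rot"]); y0=o["eef_rot"][2]
    if yaw is not None:
        R2=Ro.from_euler("xyz",[-np.pi/2,0,yaw]); print("spin deg",-np.degrees(yaw-y0)); R=R2
    d=R.inv().apply(np.array(goal)-o["ee_pos"]); print("tool shift",d.round(4)); return d
E
python3 - <<'E'
from h import *
print("post exp",S2W(-.1165,-.0471),W2S([.4691,.0295]))
print("green exp",S2W(-.06+.157*np.sin(.1),.07-.157*np.cos(.1)), "knob S",W2S([.6281,-.0099]),W2S([.6316,-.0059]))
print("jar S",W2S(plane("top",(354,239),.06)),"stop img",proj("top",[*S2W(.05,.1),.048]),"pivot img",proj("top",[*S2W(-.06,.07),.052]))
k=S2W(.05,-.041);print(k)
delta([*k,.205],YAW+np.pi/2)
E
```

```text
post exp [0.46627397 0.03042991] [-0.11352752 -0.0472246 ]
green exp [ 0.52505689 -0.02687338] knob S [ 0.0501917  -0.04180447] [ 0.0524692  -0.03700207]
jar S [-0.06897037 -0.14767272] stop img [270.7577518  166.60325817] pivot img [270.2291567  212.02393281]
[ 0.62813478 -0.00907374]
spin deg -4.973570380873678
tool shift [-0.3853  0.     -0.5592]
```

{"name": "step_arm", "arguments": {
  "plan": [
    {"grip": -1, "spin": -5, "slide": [0, 0, 0]},
    {"grip": -1, "slide": [-0.0214, 0, -0.0311]},
    {"grip": -1, "slide": [-0.0214, 0, -0.0311]},
    {"grip": -1, "slide": [-0.0214, 0, -0.0311]},
    {"grip": -1, "slide": [-0.0214, 0, -0.0311]},
    {"grip": -1, "slide": [-0.0214, 0, -0.0311]},
    {"grip": -1, "slide": [-0.0214, 0, -0.0311]},
    {"grip": -1, "slide": [-0.0214, 0, -0.0311]},
    {"grip": -1, "slide": [-0.0214, 0, -0.0311]},
    {"grip": -1, "slide": [-0.0214, 0, -0.0311]},
    {"grip": -1, "slide": [-0.0214, 0, -0.0311]},
    {"grip": -1, "slide": [-0.0214, 0, -0.0311]},
    {"grip": -1, "slide": [-0.0214, 0, -0.0311]},
    {"grip": -1, "slide": [-0.0214, 0, -0.0311]},
    {"grip": -1, "slide": [-0.0214, 0, -0.0311]},
    {"grip": -1, "slide": [-0.0214, 0, -0.0311]},
    {"grip": -1, "slide": [-0.0214, 0, -0.0311]},
    {"grip": -1, "slide": [-0.0214, 0, -0.0311]},
    {"grip": -1, "slide": [-0.0214, 0, -0.0311]},
    {"grip": -1, "slide": [0, 0, 0]}
  ],
  "force": 30
}}

```text
schema error: expected keys grip, slide, spin
```

{"name": "step_arm", "arguments": {
  "plan": [
    {"grip": -1, "spin": -5, "slide": [0, 0, 0]},
    {"grip": -1, "spin": 0, "slide": [-0.0214, 0, -0.0311]},
    {"grip": -1, "spin": 0, "slide": [-0.0214, 0, -0.0311]},
    {"grip": -1, "spin": 0, "slide": [-0.0214, 0, -0.0311]},
    {"grip": -1, "spin": 0, "slide": [-0.0214, 0, -0.0311]},
    {"grip": -1, "spin": 0, "slide": [-0.0214, 0, -0.0311]},
    {"grip": -1, "spin": 0, "slide": [-0.0214, 0, -0.0311]},
    {"grip": -1, "spin": 0, "slide": [-0.0214, 0, -0.0311]},
    {"grip": -1, "spin": 0, "slide": [-0.0214, 0, -0.0311]},
    {"grip": -1, "spin": 0, "slide": [-0.0214, 0, -0.0311]},
    {"grip": -1, "spin": 0, "slide": [-0.0214, 0, -0.0311]},
    {"grip": -1, "spin": 0, "slide": [-0.0214, 0, -0.0311]},
    {"grip": -1, "spin": 0, "slide": [-0.0214, 0, -0.0311]},
    {"grip": -1, "spin": 0, "slide": [-0.0214, 0, -0.0311]},
    {"grip": -1, "spin": 0, "slide": [-0.0214, 0, -0.0311]},
    {"grip": -1, "spin": 0, "slide": [-0.0214, 0, -0.0311]},
    {"grip": -1, "spin": 0, "slide": [-0.0214, 0, -0.0311]},
    {"grip": -1, "spin": 0, "slide": [-0.0214, 0, -0.0311]},
    {"grip": -1, "spin": 0, "slide": [-0.0214, 0, -0.0311]},
    {"grip": -1, "spin": 0, "slide": [0, 0, 0]}
  ],
  "force": 30
}}

```text
time_s: 1.82
ee_pos: [0.6312, -0.0137, 0.204]
eef_rot: [-1.57, 0.001, 1.291]
force: [-0.8, -0.3, -1.2]
grip_width: 0.0942
```

```bash
python3 - <<'E'
from h import *
c=cams.calibration("wrist"); im=cams.camera("wrist"); cv2.imwrite("pics/w1.png",im)
print(get_obs()["ee_pos"]); delta([*S2W(.05,-.041),.068])
print(proj("wrist",[*S2W(.05,-.041),.106],c),proj("wrist",[*S2W(-.1165,-.0471),.1],c))
E
```

```text
[ 0.62991544 -0.01133577  0.20404442]
tool shift [0.0018 0.136  0.0021]
[322.64277619 195.80003145] [314.38456755 -16.34256954]
```

View pics/w1.png

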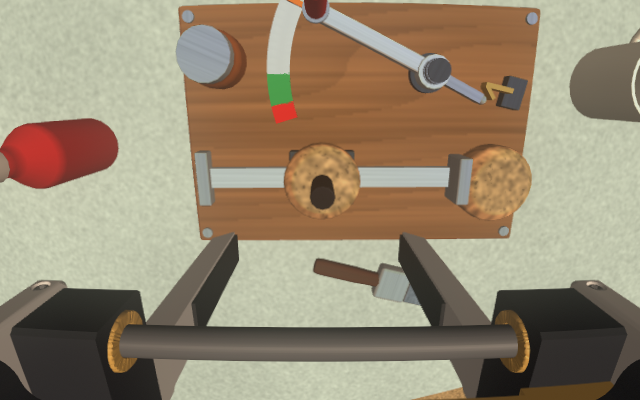

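{"name": "step_arm", "arguments": {
  "plan": [
    {"grip": -1, "spin": 0, "slide": [0.002, 0.016, 0.002]},
    {"grip": -1, "spin": 0, "slide": [0, 0.03, 0]},
    {"grip": -1, "spin": 0, "slide": [0, 0.03, 0]},
    {"grip": -1, "spin": 0, "slide": [0, 0.03, 0]},
    {"grip": -1, "spin": 0, "slide": [0, 0.02, 0]},
    {"grip": -1, "spin": 0, "slide": [0, 0.01, 0]},
    {"grip": -1, "spin": 0, "slide": [0, 0, 0]},
    {"grip": 1, "spin": 0, "slide": [0, 0, 0]},
    {"grip": 1, "spin": 0, "slide": [0, 0, 0]},
    {"grip": 1, "spin": 0, "slide": [0, 0, 0]},
    {"grip": 1, "spin": 0, "slide": [0, 0, 0]},
    {"grip": 1, "spin": 0, "slide": [0, 0, 0]},
    {"grip": 1, "spin": 0, "slide": [0, 0, 0]},
    {"grip": 1, "spin": 0, "slide": [0, 0, 0]}
  ],
  "force": 25
}}

```text
time_s: 3.03
ee_pos: [0.6278, -0.0063, 0.0697]
eef_rot: [-1.571, -0.0, 1.295]
force: [-0.3, 0.8, -0.3]
grip_width: 0.0508
```

{"name": "step_arm", "arguments": {
  "plan": [
    {"grip": 1, "spin": 0, "slide": [0, 0, 0]},
    {"grip": 1, "spin": 0, "slide": [0, 0, 0]},
    {"grip": 1, "spin": 0, "slide": [0, 0, 0]},
    {"grip": 1, "spin": 0, "slide": [0, 0, 0]},
    {"grip": 1, "spin": 0, "slide": [0, 0, 0]},
    {"grip": 1, "spin": 0, "slide": [0, 0, 0]},
    {"grip": 1, "spin": 0, "slide": [0, 0, 0]},
    {"grip": 1, "spin": 0, "slide": [0, 0, 0]}
  ]
}}

```text
time_s: 3.7
ee_pos: [0.6276, -0.0064, 0.0694]
eef_rot: [-1.571, 0.0, 1.295]
force: [-0.3, -2.3, 0.1]
grip_width: 0.0212
```

{"name": "step_arm", "arguments": {
  "plan": [
    {"grip": 1, "spin": 0, "slide": [0.005, 0, 0]},
    {"grip": 1, "spin": 0, "slide": [0.01, 0, 0]},
    {"grip": 1, "spin": 0, "slide": [0.01, 0, 0]},
    {"grip": 1, "spin": 0, "slide": [0.01, 0, 0]},
    {"grip": 1, "spin": 0, "slide": [0.01, 0, 0]},
    {"grip": 1, "spin": 0, "slide": [0.01, 0, 0]},
    {"grip": 1, "spin": 0, "slide": [0.01, 0, 0]},
    {"grip": 1, "spin": 0, "slide": [0.01, 0, 0]},
    {"grip": 1, "spin": 0, "slide": [0.01, 0, 0]},
    {"grip": 1, "spin": 0, "slide": [0.005, 0, 0]},
    {"grip": 1, "spin": 0, "slide": [0, 0, 0]},
    {"grip": 1, "spin": 0, "slide": [0, 0, 0]}
  ]
}}

```text
time_s: 4.7
ee_pos: [0.6523, 0.081, 0.0694]
eef_rot: [-1.571, -0.001, 1.296]
force: [0.6, 1.4, -0.4]
grip_width: 0.0217
```

{"name": "step_arm", "arguments": {
  "plan": [
    {"grip": 1, "spin": 0, "slide": [0.002, 0, 0]},
    {"grip": 1, "spin": 0, "slide": [0.002, 0, 0]},
    {"grip": 1, "spin": 0, "slide": [0.002, 0, 0]},
    {"grip": 1, "spin": 0, "slide": [0, 0, 0]},
    {"grip": 1, "spin": 0, "slide": [0, 0, 0]}
  ]
}}

```text
time_s: 5.12
ee_pos: [0.6538, 0.0862, 0.0694]
eef_rot: [-1.571, -0.0, 1.295]
force: [-1.4, -0.6, 0.1]
grip_width: 0.0212
```

{"name": "step_arm", "arguments": {
  "plan": [
    {"grip": 1, "spin": 0, "slide": [0.002, 0, 0]},
    {"grip": 1, "spin": 0, "slide": [0.002, 0, 0]},
    {"grip": 1, "spin": 0, "slide": [0, 0, 0]},
    {"grip": 1, "spin": 0, "slide": [0, 0, 0]}
  ]
}}

```text
time_s: 5.45
ee_pos: [0.6546, 0.089, 0.0694]
eef_rot: [-1.57, 0.002, 1.295]
force: [-5.6, -7.6, 3.0]
grip_width: 0.0214
```

{"name": "step_arm", "arguments": {
  "plan": [
    {"grip": 1, "spin": 0, "slide": [0.002, 0, 0]},
    {"grip": 1, "spin": 0, "slide": [0, 0, 0]},
    {"grip": 1, "spin": 0, "slide": [0, 0, 0]},
    {"grip": 1, "spin": 0, "slide": [0, 0, 0]}
  ]
}}

```text
time_s: 5.78
ee_pos: [0.6546, 0.0891, 0.0694]
eef_rot: [-1.569, 0.004, 1.294]
force: [-11.4, -18.1, 5.4]
grip_width: 0.0215
```

```bash
python3 - <<'E'
from h import *
o=get_obs();print(o["force"],W2S(o["ee_pos"]))
im=cams.camera("side");cv2.imwrite("pics/s2.png",cv2.resize(im[110:340,220:420],None,fx=2.6,fy=2.6,interpolation=2))
im=cams.camera("wrist");cv2.imwrite("pics/w2.png",im)
E
```

```text
[-11.36778258 -18.13223515   5.40471195] [0.04874177 0.06072354]
```

View pics/s2.png

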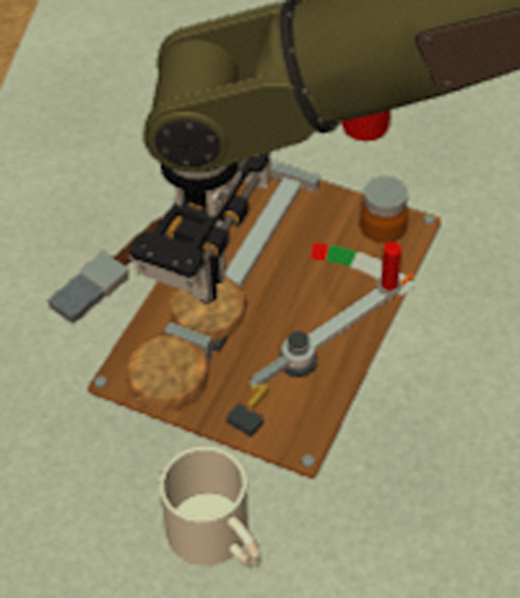

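View pics/w2.png

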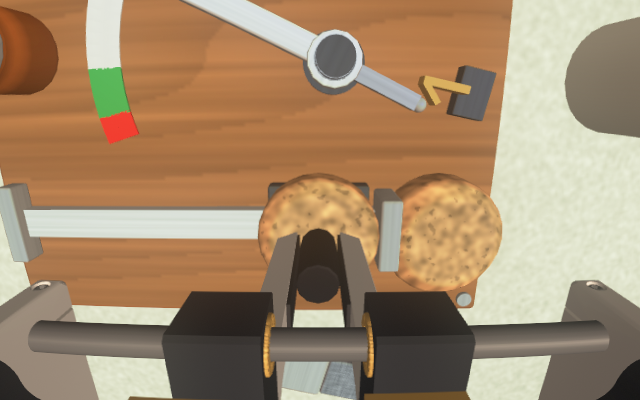

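The carriage stands against the stop. TCP y in the stretcher's frame is 60.7 mm (60 expected), it is blocked with about 18 N, and the cork touches the stop at about (380,230) in the wrist image. The pointer is still at rest. Now I release and lift.

{"name": "step_arm", "arguments": {
  "plan": [
    {"grip": -1, "spin": 0, "slide": [0, 0, 0]},
    {"grip": -1, "spin": 0, "slide": [0, 0, 0]},
    {"grip": -1, "spin": 0, "slide": [0, 0, 0]},
    {"grip": -1, "spin": 0, "slide": [0, 0, 0]},
    {"grip": -1, "spin": 0, "slide": [0, 0, 0]},
    {"grip": -1, "spin": 0, "slide": [0, 0, 0]},
    {"grip": -1, "spin": 0, "slide": [0, 0, 0]},
    {"grip": -1, "spin": 0, "slide": [0, 0, 0]},
    {"grip": -1, "spin": 0, "slide": [0, -0.02, 0]},
    {"grip": -1, "spin": 0, "slide": [0, -0.03, 0]},
    {"grip": -1, "spin": 0, "slide": [0, -0.03, 0]},
    {"grip": -1, "spin": 0, "slide": [0, -0.02, 0]},
    {"grip": -1, "spin": 0, "slide": [0, 0, 0]},
    {"grip": -1, "spin": 0, "slide": [0, 0, 0]}
  ]
}}

```text
time_s: 7.05
ee_pos: [0.6558, 0.0919, 0.1703]
eef_rot: [-1.573, -0.001, 1.295]
force: [-0.1, 0.1, -0.6]
grip_width: 0.0935
```

```bash
python3 - <<'E'
from h import *
o=get_obs();print(o["ee_pos"],o["grip_width"],o["force"]); c=cams.calibration("wrist"); 
im=cams.camera("wrist");cv2.imwrite("pics/w3.png",im)
delta([*S2W(-.1150,-.0471),.165],YAW)
E
```

```text
[0.65576075 0.09190227 0.17032584] 0.09347534911644283 [-0.1442328   0.1358981  -0.61042762]
spin deg 90.02732208271843
tool shift [-0.1636  0.0038 -0.1106]
```

View pics/w3.png

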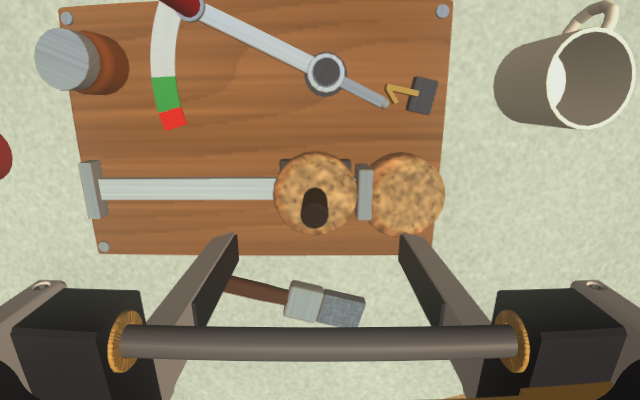

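The carriage stays against the stop after release: the cork's edge at (357,195) touches the stop at (360,195). Now I turn and go above the post.

{"name": "step_arm", "arguments": {
  "plan": [
    {"grip": -1, "spin": 7, "slide": [0, 0, 0]},
    {"grip": -1, "spin": 7, "slide": [0, 0, 0]},
    {"grip": -1, "spin": 7, "slide": [0, 0, 0]},
    {"grip": -1, "spin": 7, "slide": [0, 0, 0]},
    {"grip": -1, "spin": 7, "slide": [0, 0, 0]},
    {"grip": -1, "spin": 7, "slide": [0, 0, 0]},
    {"grip": -1, "spin": 7, "slide": [0, 0, 0]},
    {"grip": -1, "spin": 7, "slide": [0, 0, 0]},
    {"grip": -1, "spin": 7, "slide": [0, 0, 0]},
    {"grip": -1, "spin": 7, "slide": [0, 0, 0]},
    {"grip": -1, "spin": 7, "slide": [0, 0, 0]},
    {"grip": -1, "spin": 7, "slide": [0, 0, 0]},
    {"grip": -1, "spin": 6, "slide": [0, 0, 0]},
    {"grip": -1, "spin": 0, "slide": [-0.0273, 0, -0.0184]},
    {"grip": -1, "spin": 0, "slide": [-0.0273, 0, -0.0184]},
    {"grip": -1, "spin": 0, "slide": [-0.0273, 0, -0.0184]},
    {"grip": -1, "spin": 0, "slide": [-0.0273, 0, -0.0184]},
    {"grip": -1, "spin": 0, "slide": [-0.0273, 0, -0.0184]},
    {"grip": -1, "spin": 0, "slide": [-0.0273, 0, -0.0184]},
    {"grip": -1, "spin": 0, "slide": [0, 0, 0]}
  ]
}}

```text
time_s: 8.77
ee_pos: [0.4631, 0.0292, 0.1678]
eef_rot: [-1.572, 0.004, -0.276]
force: [-0.1, -0.7, -0.2]
grip_width: 0.094
```

```bash
python3 - <<'E'
from h import *
c=cams.calibration("wrist"); im=cams.camera("wrist");cv2.imwrite("pics/w4.png",im)
o=get_obs();print(o["ee_pos"],o["eef_rot"],o["grip_width"])
hsv=cv2.cvtColor(im,cv2.COLOR_BGR2HSV);H,S,V=[hsv[...,i].astype(int) for i in range(3)]
cc,s,l=blob(((H<8)|(H>172))&(S>150)&(V>50));print(cc,s)
print("pred top, foot",proj("wrist",[*S2W(-.1165,-.0471),.1],c),proj("wrist",[*S2W(-.1165,-.0471),.036],c))
delta([*S2W(-.1150,-.0471),.066])
E
```

```text
[0.46564047 0.02968862 0.16857462] [-1.57134273  0.00187605 -0.27635907] 0.09389769462801982
[425.66982183 381.30512249] [ 400  360   58   40 1796]
pred top, foot [322.37741064 208.1363276 ] [321.83955792 187.86393488]
tool shift [0.0021 0.1026 0.0009]
```

View pics/w4.png

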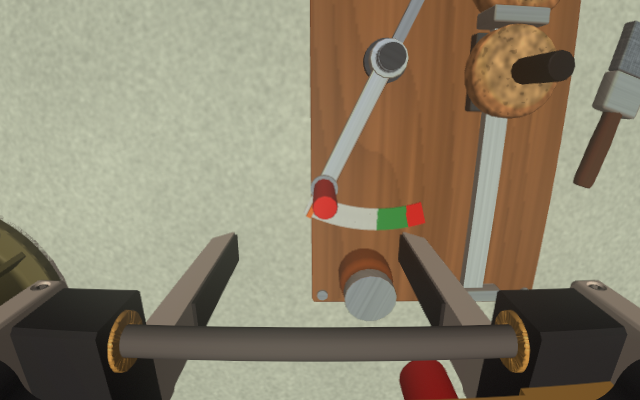

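The post top is at (325,208) in the wrist image, against a predicted (322,208), so it is centred to about 1.5 mm. I descend and grip.

{"name": "step_arm", "arguments": {
  "plan": [
    {"grip": -1, "spin": 0, "slide": [0.002, 0.0125, 0]},
    {"grip": -1, "spin": 0, "slide": [0, 0.02, 0]},
    {"grip": -1, "spin": 0, "slide": [0, 0.025, 0]},
    {"grip": -1, "spin": 0, "slide": [0, 0.025, 0]},
    {"grip": -1, "spin": 0, "slide": [0, 0.015, 0]},
    {"grip": -1, "spin": 0, "slide": [0, 0.005, 0]},
    {"grip": 1, "spin": 0, "slide": [0, 0, 0]},
    {"grip": 1, "spin": 0, "slide": [0, 0, 0]},
    {"grip": 1, "spin": 0, "slide": [0, 0, 0]},
    {"grip": 1, "spin": 0, "slide": [0, 0, 0]},
    {"grip": 1, "spin": 0, "slide": [0, 0, 0]},
    {"grip": 1, "spin": 0, "slide": [0, 0, 0]},
    {"grip": 1, "spin": 0, "slide": [0, 0, 0]},
    {"grip": 1, "spin": 0, "slide": [0, 0, 0]},
    {"grip": 1, "spin": 0, "slide": [0, 0, 0]},
    {"grip": 1, "spin": 0, "slide": [0, 0, 0]},
    {"grip": 1, "spin": 0, "slide": [0, 0, 0]},
    {"grip": 1, "spin": 0, "slide": [0, 0, 0]},
    {"grip": 1, "spin": 0, "slide": [0, 0, 0]},
    {"grip": 1, "spin": 0, "slide": [0, 0, 0]}
  ],
  "force": 25
}}

```text
time_s: 10.48
ee_pos: [0.469, 0.0297, 0.0668]
eef_rot: [-1.571, 0.002, -0.275]
force: [-5.2, 0.1, 3.4]
grip_width: 0.0196
```

```bash
python3 - <<'E'
from h import *
o=get_obs();print(o["ee_pos"],o["eef_rot"],o["grip_width"],o["force"],W2S(o["ee_pos"]))
q=np.array([0,.1,.2,.3,.4,.5,.55,.58]);x=130*np.sin(q-.45);y=-130*np.cos(q-.45)
print(np.c_[q,x-x[0],y-y[0]].round(1))
E
```

```text
[0.46903655 0.02968381 0.06681093] [-1.57120821  0.00169449 -0.27546947] 0.019649674799173636 [-5.19669095  0.12084555  3.41416909] [-0.11363866 -0.04706503]
[[  0.    0.    0. ]
 [  0.1  12.   -5.1]
 [  0.2  24.4  -8.9]
 [  0.3  37.1 -11.5]
 [  0.4  50.  -12.8]
 [  0.5  63.  -12.8]
 [  0.6  69.5 -12.3]
 [  0.6  73.4 -11.8]]
```

{"name": "step_arm", "arguments": {
  "plan": [
    {"grip": 1, "spin": 0, "slide": [0.006, 0, -0.0028]},
    {"grip": 1, "spin": 0, "slide": [0.006, 0, -0.0023]},
    {"grip": 1, "spin": 0, "slide": [0.0062, 0, -0.002]},
    {"grip": 1, "spin": 0, "slide": [0.0062, 0, -0.0018]},
    {"grip": 1, "spin": 0, "slide": [0.0063, 0, -0.0014]},
    {"grip": 1, "spin": 0, "slide": [0.0063, 0, -0.0012]},
    {"grip": 1, "spin": 0, "slide": [0.0065, 0, -0.0008]},
    {"grip": 1, "spin": 0, "slide": [0.0065, 0, -0.0005]},
    {"grip": 1, "spin": 0, "slide": [0, 0, 0]},
    {"grip": 1, "spin": 0, "slide": [0, 0, 0]}
  ]
}}

```text
time_s: 11.32
ee_pos: [0.5132, 0.0031, 0.0666]
eef_rot: [-1.573, 0.003, -0.275]
force: [-10.5, -5.4, 6.5]
grip_width: 0.0194
```

```bash
python3 - <<'E'
from h import *
o=get_obs();s=W2S(o["ee_pos"]);d=s-[-.06,.07];print(s,"q",np.arctan2(d[0],-d[1])+.45,"r",np.hypot(*d),o["grip_width"],o["force"],o["ee_pos"][2])
E
```

```text
[-0.06393488 -0.06059662] q 0.41987910663565786 r 0.13065588584200116 0.01943480976955607 [-10.45733177  -5.42145207   6.5354762 ] 0.06664432725077366
```

{"name": "step_arm", "arguments": {
  "plan": [
    {"grip": 1, "spin": 0, "slide": [0.006, 0, 0]},
    {"grip": 1, "spin": 0, "slide": [0.006, 0, 0.0002]},
    {"grip": 1, "spin": 0, "slide": [0.005, 0, 0.0003]},
    {"grip": 1, "spin": 0, "slide": [0, 0, 0]},
    {"grip": 1, "spin": 0, "slide": [0, 0, 0]},
    {"grip": 1, "spin": 0, "slide": [0, 0, 0]},
    {"grip": 1, "spin": 0, "slide": [0, 0, 0]},
    {"grip": 1, "spin": 0, "slide": [0, 0, 0]},
    {"grip": 1, "spin": 0, "slide": [0, 0, 0]}
  ]
}}

```text
time_s: 12.07
ee_pos: [0.5294, -0.0008, 0.0666]
eef_rot: [-1.572, 0.003, -0.275]
force: [-11.2, -3.3, 4.9]
grip_width: 0.0195
```

```bash
python3 - <<'E'
from h import *
o=get_obs();s=W2S(o["ee_pos"]);d=s-[-.06,.07];print(s,"q",np.arctan2(d[0],-d[1])+.45,"r",np.hypot(*d),o["grip_width"],o["force"],o["time_s"])
cv2.imwrite("pics/w5.png",cams.camera("wrist"))
for n,r in(("side",(110,340,220,420)),("top",(110,280,160,460))):
    im=cams.camera(n);cv2.imwrite(f"pics/{n}5.png",cv2.resize(im[r[0]:r[1],r[2]:r[3]],None,fx=2.6,fy=2.6,interpolation=2))
E
```

```text
[-0.04725346 -0.05995821] q 0.5477691437320392 r 0.13058181250286768 0.019507718163902576 [-11.15991299  -3.2824308    4.86231366] 12.0667
```

View pics/w5.png

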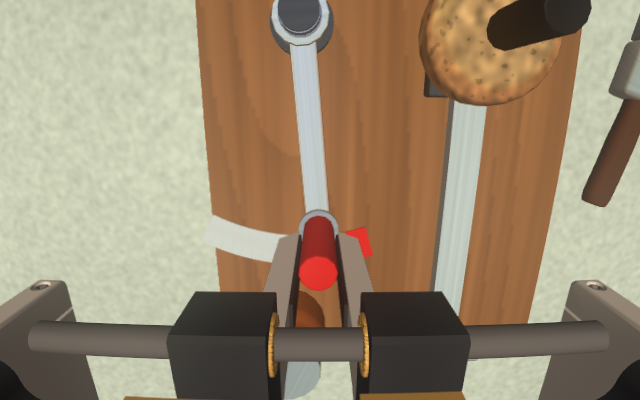

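View pics/side5.png

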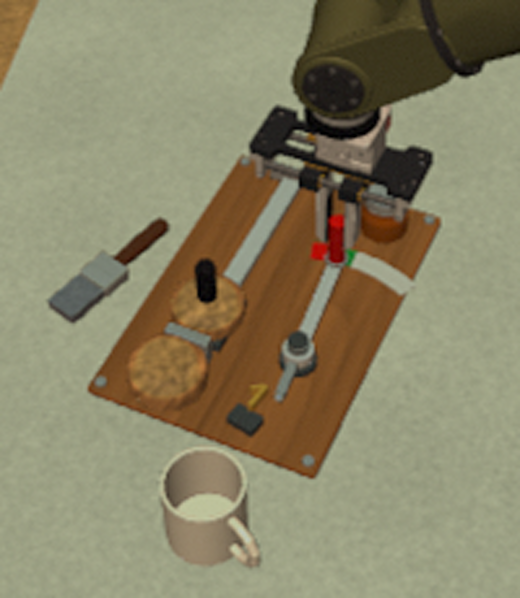

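View pics/top5.png

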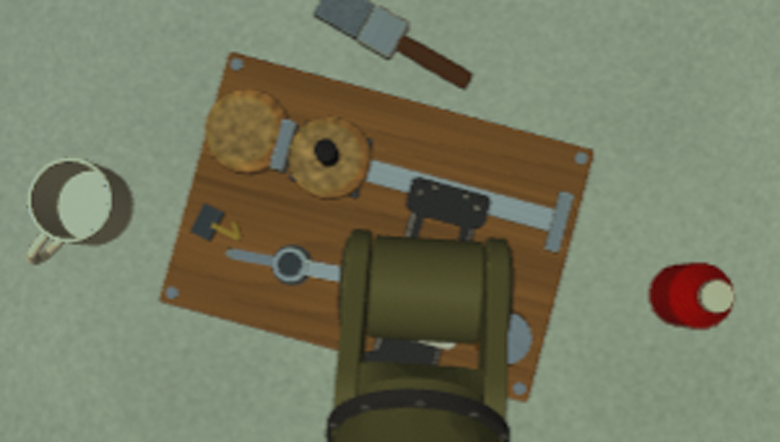

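The wrist, side and top views show the post gripped and the scale's green hidden under the pointer and post, with only red and white showing on either side. The cork is against the stop at about (290,145) in the top crop, and the bystanders have not moved. I'll check the numbers once more, then hand in.

```bash
python3 - <<'E'
from h import *
im=cams.camera("top");a=cv2.imread("pics/top0.png")
b=lambda i:blob(i.max(2)<45,(272,155,298,180))
c,s,_=b(im);print("knob",c,s,W2S(plane("top",c,.106)))
z=lambda p:(p[0]/2.6+160,p[1]/2.6+110)
t=W2S(plane("top",z((230,254)),.036));h=W2S(plane("top",z((335,273)),.036));d=h-t;print("arm q by image",np.arctan2(d[0],-d[1])+.45)
D=cv2.absdiff(im,a).max(2)
for n,(x0,y0,x1,y1) in dict(mug=(165,165,215,215),bottle=(408,208,446,240),brush=(278,98,345,146)).items(): print(n,(D[y0:y1,x0:x1]>25).sum())
o=get_obs();print(o["force"],o["joint_vel"].round(3),o["grip_width"])
E
```

```text
knob [285.21538462 168.36923077] [281 164   9  10  65] [0.05003678 0.05780293]
arm q by image 0.540571743985826
mug 0
bottle 0
brush 0
[-11.73111563  -3.12991615   5.87046063] [ 0.001 -0.001 -0.001  0.001 -0.001  0.   ] 0.019415065314263433
```

```bash
python3 -c "
from station import hand_in
print(hand_in())"
```

```text
the job is handed in; nothing more can be done
None
```

I slid the carriage by its knob up against the steel stop while the tensioner was still at rest, and let go of it there. I then gripped the red post, pushed the arm past its click to about 0.55 rad, and handed the job in at about 12 s while still holding it.

**Last checks**
- **Tensioner:** the angle is 0.548 rad from the tool position and 0.54 rad from the top image. The push on the arm is about 12 N, the grip opening is 19.4 mm and the arm was still.
- **Carriage:** the tool read y = 60.7 mm in the stretcher's frame when pressed against the stop with about 20 N. The last top image puts the knob at y = 57.8 mm. The two disagree by about 3 mm, the same low bias that image method showed before the grasp, and the pictures show the cork touching the stop.
- **Bystanders:** the mug, bottle and brush areas in the top view are unchanged from the start. The pin jar is partly hidden by the arm there, but looks in place in the side view.
- **Not seen directly:** the fingers hid the pointer on the green, so its position follows from the measured angle. I did not confirm the pawl's click by eye; the arm is well past the 0.36 rad where it clicks.

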